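# Shift the wire feeder's gear lever to the pinned slot

## Robot

A 6-joint arm with a two-finger parallel gripper is mounted at the origin on the work surface; the furniture and walls round the work are solid. World frame = base frame: x ahead of the robot, y to its left, z up, the work surface at z = 0. Lengths are in m, angles in rad, forces in N, time in s.
With the tool pointing down it reaches from about 0.35 to 0.85 m from the base axis. Payload 8.1 kg.
Tool frame: the origin (TCP) lies at the centre of the arm's flange, where the gripper is bolted on; the fingertips stand 186 mm ahead of it and the grasp point (between the pads) lies 167 mm ahead of it (robot.grasp_offset is the distance from the TCP to the grasp point, in m); z points along the fingers, y is the line along which they close (so a half turn about z gives the same grasp; the last joint's range is limited). The gripper opens to 93 mm and grips with 3 to 60 N. Pads are 15 mm wide; open, the fingers measure 128 mm over their backs; the gripper's body (75 mm by 188 mm) begins 65 mm behind the grasp point.
Start: joints at [1.053, 0.13, 1.488, -0, 1.523, -0.085], TCP at [0.252, 0.545, 0.405] pointing down, gripper open.
Joint ranges: [-2.96, 2.96], [-0.89, 2.26], [0.02, 2.5], [-1.34, 4.48], [0, 2.73], [-2.66, 2.66]. Speed limits (rad/s): [2.39, 2.39, 2.79, 3.14, 3.14, 3.14].

## Interface

Orientations are given as a rotation vector (axis times angle).
In Python, from plant import robot gives the robot as it stands.
- The arm moves only by the tool drive_tool, never from a script. Its argument "moves" is one flat list of numbers, 7 for each row, row after row: the finger opening in mm, from 0 to 93, then the shift along the tool's x, y, z in mm, then the turn, a rotation vector about the tool's x, y, z in degrees. A call has 1 to 8 rows; each row shifts and turns the commanded pose from where the row before left it, along the tool's axes as they then stand; what a row does not reach is not made up. A row lasts 1/10 s, in which the tool goes at most 50 mm and 8.59 degrees, less where a joint would pass 70% of its speed; a pose out of reach is approached as far as the arm can. A call is refused whole if a number of a shift passes 50 or a number of a turn 8.59, either way. A call with a gripper value outside its range is refused whole. The fingers move at their own pace and stop on an object; "grip_force" is the grip in N (left out, the last holds). Time passes only in rows, so rows that do not move let the fingers close. It gives the time, the measured TCP pose, the force, the opening and the grip force at its end, in the units of the state.
- robot.read_state(): the state, without advancing time (a new reading comes with each control period).
- robot.read_camera(name): name is "scene" or "side" or "wrist"; returns a dict with "color" (384x512x3 uint8, red, green, blue), "depth" (384x512 float32, m along the optical axis (not along the pixel's ray), 0 where there is no reading), "mtx" (3x3 intrinsics, pixels), "R" (3x3) and "t" (3): a world point X has camera coordinates R X + t. Camera axes: x right, y down, z forward; pixel columns grow to the right and rows downward; lengths in m; the calibration is good to about 2 mm. A picture is of the moment at which its call begins.
- robot.close_job(): hands the job in; it is judged then, once.
The state is a dict: "t": time; "q": joint angles; "dq": joint speeds; "joint_torque": joint torques, N m; "tool_pos": TCP position; "orientation": TCP orientation; "force": force on the tool from outside, world axes, zero at the start; "wrist_torque": the same for the moment, N m; "opening": finger opening in m; "gripper_force": force on a finger pad.
Only numpy, scipy, OpenCV 4.12 (cv2) and the standard library are available. Lean on these libraries where they do the work, as an engineer would, in place of code of your own. Each camera call takes 0.05 s, during which the arm holds its last target. There are 200 camera calls.

## Task

The gear lever of the wire feeder stands somewhere in the middle lane of its gate: push it with the fingers, without taking hold of it and without forcing it, through the cross passage and fully home into the corner slot that has the tall index pin at its end. Leave the lever standing there, touch nothing any more, and do not disturb the tin, the jar, the screwdriver and the tape roll that lie around the gearbox.

Things in the scene. Friction and masses are not known exactly. Their poses are not given: they have to be found in the camera images.
- gearbox: Grey gearbox of a wire feeder, fixed to the bench, 170 x 124 mm at its foot, 100 mm high; origin at the centre of its underside, z up. Its x axis points away from the robot to the motor (dark cylinder sticking out behind, to x = 123 mm), y to the left. A feed roller sticks out at the right (to y = -110 mm, below z = 80 mm). Yaw varies by 0.35 rad.
- gate (a point): Gate's centre, on top of the aluminium gate plate (z = 100 mm), axes as the gearbox. Three lanes 18 mm wide run along x, at y = -24, 0, +24 mm, joined at x = 0 by a cross passage 18 mm wide. Four round-tipped teeth 6 mm thick (at y = -12, +12 mm, from |x| = 9 mm outward) divide the lanes, so the stem changes lane only near x = 0 (joint along within 0.045 rad of 0).
- knob (a point): Centre of the lever's black ball knob, 28 mm in diameter, on a 10 mm steel stem; its z axis runs up the stem. About 60 mm above the gate plate with the lever upright, 49 mm in a corner slot. The lever moves against friction only (about 3.5 N at the knob), has no spring and stays where it is left.
- pivot (a point): The lever's pivot, hidden inside the box, 88 mm below the gate's centre; axes as the gearbox. The knob's centre is 148 mm from it: at joint values c (cross) and a (along) it stands at x = 148 sin(a), y = 148 sin(c) cos(a), z = 148 cos(c) cos(a) mm from the pivot along the gearbox's axes.
- cross (a joint): Sideways tilt of the lever, rad: 0 = middle lane, +0.27 (stop) = left lane (gearbox +y), -0.27 (stop) = right lane.
- along (a joint): Tilt of the lever along the lanes, rad: 0 = in the cross passage, +0.27 (stop) = fully home at the end away from the robot (gearbox +x), -0.27 (stop) = fully home at the near end. At the start anywhere from -0.25 to 0.25.
- index_pin: Tall steel pin, 13 mm wide at the foot, 24 mm high, fixed on the gate plate 48 mm in x and 24 mm in y from the gate's centre: just beyond the end of one of the four corner slots, the wanted one. Origin at its foot, on the plate. The other three corner slots have flat steel plugs there, 13 mm wide, 3 mm high.
- screw_tin: Loose shallow round metal tin of screws, 75 mm wide, 22 mm high, on the bench left of the front of the gearbox; origin at the centre of its underside.
- jar: Loose small jar with a black lid, 41 mm wide, 42 mm high, to the left of the gearbox; origin at the centre of its underside.
- screwdriver: Loose yellow-handled screwdriver, 148 mm long, 20 mm thick, lying crosswise on the bench in front of the gearbox; origin at its middle, on the underside.
- tape: Loose roll of beige tape lying flat, 93 mm wide, 24 mm high, to the right of the gearbox; origin at the centre of its underside.

How it is judged:
At the end, for the whole second after the job is handed in: The lever stands in the lane of the index pin (cross beyond 0.2 rad) and home at the pin's end of it (along beyond 0.22 rad of 0.27; the knob's centre within 30 mm of the pin seen from above), at rest (horizontal distance between knob and index_pin below 0.03 m and (value of joint cross above 0.2 rad or value of joint cross below -0.2 rad) and (value of joint along above 0.22 rad or value of joint along below -0.22 rad) and velocity of joint along between -0.05 and 0.05 rad/s); the robot touches nothing.
It fails at once if the lever is taken between the fingers (the point between the finger pads comes into or just above the knob or stem) (x of the grasp point in the frame of knob between -0.01 and 0.01 m and y of the grasp point in the frame of knob between -0.01 and 0.01 m and z of the grasp point in the frame of knob below 0.024 m).
It fails at once if the lever or its gearbox is forced (pushed with more than 50 N) (contact force between any of the fingers, the arm and gearbox above 50 N).
It fails at once if the tin, jar, screwdriver or tape roll is disturbed (moved more than 15 mm) (distance of any of screw_tin, jar, screwdriver, tape from where it was at the start of the episode above 0.015 m).
It also fails if it takes over 45 s, if anything falls off the work surface, if the arm or the gripper's body presses on something with over 40 N, if the wrist force passes 120 N, or if a joint passes its speed limit or range.

## Working session

There is one attempt and no reset: what is moved stays moved. The work goes in short steps, Python scripts to look and compute and a tool call to move; the robot and the scene stay as the last step left them, time stands still between calls to the robot, and variables do not carry over. Pictures are saved under pics/ and viewed, at most 10 in all, crops included, and the job is handed in when it is done.

Besides the shell and the picture viewer there is one more tool, called in YAML: its name, and indented under it one key for each argument. drive_tool: Moves the arm, as the interface text tells. Its arguments: {"type":"object","properties":{"moves":{"type":"array","items":{"type":"number"}},"grip_force":{"type":"number"}},"required":["moves"]}

```bash
ls; mkdir -p pics; python3 - <<'E'
from plant import robot
import cv2,numpy as np
s=robot.read_state();print(s)
a=[]
for n in("scene","side"):
    c=robot.read_camera(n);np.savez(f"pics/{n}0.npz",**c);a.append(c["color"])
    print(n,c["mtx"],c["R"],c["t"])
    cv2.imwrite(f"pics/{n}0.png",cv2.resize(c["color"][:,:,::-1],(800,600)))
E
```

```text
pics
{'t': 0.0, 'q': array([ 1.05253787e+00,  1.31146930e-01,  1.48926170e+00, -2.39300985e-05,
        1.52300829e+00, -8.53931338e-02]), 'dq': array([-0.0012794 , -0.00135689,  0.00139212, -0.00085957, -0.00090434,
        0.00012796]), 'joint_torque': array([-7.38884955e-04, -5.59816039e+01, -4.91774225e+01,  7.68667180e-02,
        3.49094742e-02, -1.23936193e-04]), 'tool_pos': array([0.25155082, 0.54447073, 0.4037053 ]), 'orientation': array([-6.74533632e-01, -3.06779034e+00,  2.74672311e-03]), 'force': array([ 0.31195857, -0.02504411, -0.27210328]), 'wrist_torque': array([ 0.00604589, -0.01609108, -0.00903743]), 'gripper_force': 0.0, 'opening': 0.09307676234449376}
scene [[356.75823439   0.         251.02321525]
 [  0.         356.75823439 191.12337468]
 [  0.           0.           1.        ]] [[-0.65790847 -0.75307904 -0.00533057]
 [-0.33841438  0.30195565 -0.89123425]
 [ 0.67277942 -0.58454662 -0.45351196]] [0.31508039 0.27192807 0.57629763]
side [[379.21025141   0.         253.04911689]
 [  0.         379.21025141 194.7759082 ]
 [  0.           0.           1.        ]] [[ 0.9863337   0.16425519  0.01288696]
 [ 0.13098893 -0.73431754 -0.66604778]
 [-0.09993868  0.65863342 -0.74579775]] [-0.48883032  0.02452252  0.98929316]
```

View pics/scene0.png

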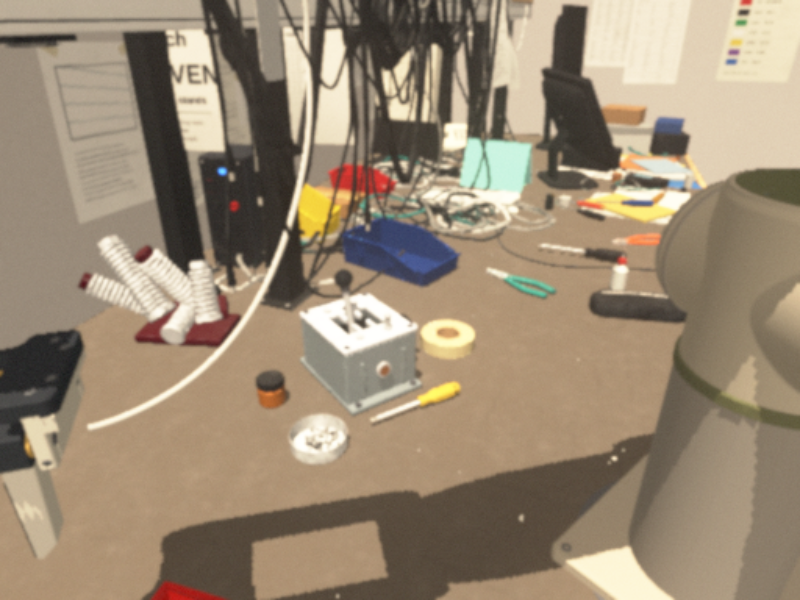

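View pics/side0.png

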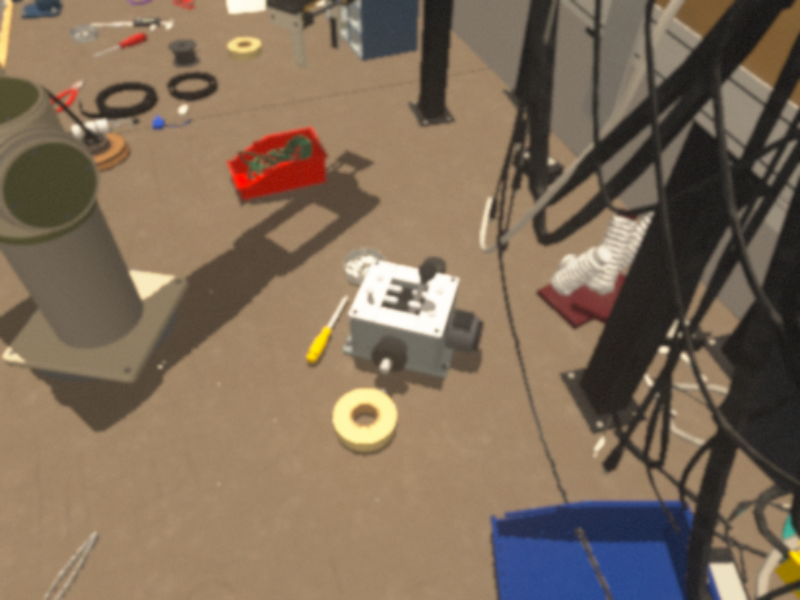

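Scene: gearbox top around (360,315), knob at (344,280), jar (270,388), tin (318,438). Side: plate corners about (371,264), (460,278), (442,330), (351,316); knob at (432,268). Next I enlarge the gate and measure.

```bash
cat > h.py <<'E'
import numpy as np,cv2
def load(n): return dict(np.load(f"pics/{n}.npz"))
def ray(c,u,v):
    o=-c["R"].T@c["t"]; d=c["R"].T@np.linalg.inv(c["mtx"])@[u,v,1]; return o,d/np.linalg.norm(d)
def plane(c,u,v,z):
    o,d=ray(c,u,v); return o+d*(z-o[2])/d[2]
def cross(c1,p1,c2,p2):
    o1,d1=ray(c1,*p1);o2,d2=ray(c2,*p2)
    s=np.linalg.lstsq(np.c_[d1,-d2],o2-o1,rcond=None)[0]
    a,b=o1+d1*s[0],o2+d2*s[1]; return (a+b)/2,np.linalg.norm(a-b)
def proj(c,X):
    p=c["mtx"]@(c["R"]@X+c["t"]); return p[:2]/p[2]
E
python3 - <<'E'
from h import *
sc,si=load("scene0"),load("side0")
def top(c,n,box):
    x0,y0,x1,y1=box; im=c["color"][y0:y1,x0:x1].astype(int)
    m=((im.min(2)>175)).astype(np.uint8)
    k,l,st,_=cv2.connectedComponentsWithStats(m); i=1+st[1:,4].argmax(); print(n,st[i])
    h=cv2.findContours((l==i).astype(np.uint8),0,2)[0][0]; h=np.vstack([h]).reshape(-1,2)+[x0,y0]
    P=np.array([plane(c,u,v,.1)[:2] for u,v in h]).astype(np.float32)
    r=cv2.minAreaRect(P*1000); print(r)
top(sc,"scene",(185,165,275,240)); top(si,"side",(215,160,300,220))
def knob(c,box):
    x0,y0,x1,y1=box; im=c["color"][y0:y1,x0:x1]; m=(im.max(2)<75).astype(np.uint8)
    k,l,st,ce=cv2.connectedComponentsWithStats(m); print(st[1:],ce[1:]+[x0,y0])
knob(sc,(208,168,232,190)); knob(si,(262,160,292,184))
K,e=cross(sc,(220,178.5),si,(276,171.5));print(K,e)
s=[cv2.resize(c["color"][y:y+66,x:x+88],(800//2*2//2,300),interpolation=cv2.INTER_CUBIC) for c,x,y in((sc,188,163),(si,218,155))]
cv2.imwrite("pics/zoom.png",cv2.resize(np.hstack(s),None,fx=1,fy=2)[:,:,::-1][:600]) if 0 else cv2.imwrite("pics/zoom.png",cv2.cvtColor(np.hstack(s),cv2.COLOR_RGB2BGR))
E
```

```text
scene [   7   23   75   40 1504]
((498.94647216796875, 54.84504699707031), (129.4185791015625, 153.9730987548828), 84.24262237548828)
side [   6    4   73   52 1877]
((482.5072937011719, 54.312599182128906), (128.65057373046875, 177.49325561523438), 82.22354125976562)
[[ 8  7  8  9 38]] [[219.78947368 179.26315789]]
[[ 9 13  7  6 20]] [[273.45 175.65]]
[0.53320604 0.05335571 0.15668943] 0.01002543836234626
```

View pics/zoom.png

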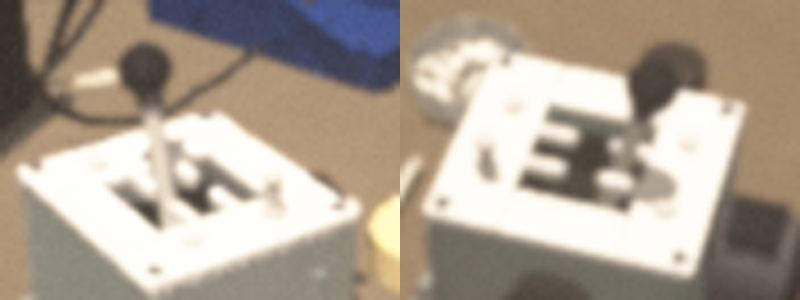

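The pin shows in the side view at zoom (485,155) and in the scene view at (272,195): the near-right corner. The knob is at scene zoom (145,72) and side zoom (652,88), with the jar lid behind it. Lever is leaning to the far end.

```bash
python3 - <<'E'
from h import *
sc,si=load("scene0"),load("side0");f=4.545
S=lambda x,y:(188+x/f-.4,163+y/f-.4); T=lambda x,y:(218+(x-400)/f-.4,155+y/f-.4)
for c,g,pts in((sc,S,[(20,168),(210,112),(358,205),(150,290)]),(si,T,[(505,52),(745,100),(697,275),(427,212)])):
    P=np.array([plane(c,*g(*p),.1)[:2]*1000 for p in pts]);print(P.round(),P.mean(0).round(1))
    E=np.roll(P,-1,0)-P; print(np.linalg.norm(E,axis=1).round(),np.degrees(np.arctan2(E[:,1],E[:,0])).round(1))
print("knob",cross(sc,S(145,72),si,T(652,88)))
print("pin foot",plane(sc,*S(272,210),.1),plane(si,*T(490,175),.1))
print("pin top",cross(sc,S(273,183),si,T(481,140)))
for n,p,q in (("far-left",(165,152),(688,140)),("near-left",(100,160),(517,103))): print(n,plane(sc,*S(*p),.1),plane(si,*T(*q),.103))
E
```

```text
[[574. 105.]
 [559. -12.]
 [426.  -2.]
 [432. 125.]] [497.8  53.9]
[117. 133. 126. 143.] [-97.2 175.5  87.2  -8.1]
[[443. 120.]
 [577. 106.]
 [565. -18.]
 [426.  -2.]] [502.7  51.5]
[135. 125. 140. 122.] [ -5.8 -95.5 173.1  81.9]
knob (array([0.53056654, 0.05169223, 0.15448029]), np.float64(0.0003255578601071826))
pin foot [0.45138201 0.03418995 0.1       ] [0.45234818 0.02871738 0.1       ]
pin top (array([0.44699537, 0.03636388, 0.11780974]), np.float64(0.0011726074583445446))
far-left [0.5371265  0.03636053 0.1       ] [0.55021994 0.06850136 0.103     ]
near-left [0.55288063 0.06776831 0.1       ] [0.45719677 0.07932863 0.103     ]
```

Pin confirmed at gearbox (−48, −24), the near-right slot. Gearbox centre is about (0.5015, 0.051), yaw about −6.5°, along about +0.2. I'll check the path for obstacles and turn or close the gripper at the start.

```bash
python3 - <<'E'
from h import *
for n in("scene0","side0"):
    c=load(n);d=c["depth"];v,u=np.nonzero(d>0)
    X=(np.linalg.inv(c["mtx"])@np.c_[u,v,np.ones(len(u))].T*d[v,u]-c["t"][:,None]);X=(c["R"].T@X).T
    m=(X[:,2]>.2)&(X[:,2]<1.0)&(np.hypot(X[:,0],X[:,1])<.95)&(X[:,0]>.25)
    # coarse cells
    k,ct=np.unique((X[m]//.1).astype(int),axis=0,return_counts=True)
    print(n,[(tuple((a/10).tolist()),int(b)) for a,b in zip(k,ct) if b>8])
E
```

```text
scene0 [((0.2, 0.4, 0.3), 12), ((0.5, 0.2, 0.4), 94), ((0.5, 0.2, 0.5), 238), ((0.5, 0.3, 0.4), 801), ((0.5, 0.3, 0.5), 956), ((0.6, -0.1, 0.2), 16), ((0.6, -0.1, 0.3), 150), ((0.6, -0.1, 0.4), 327), ((0.6, 0.0, 0.2), 400), ((0.6, 0.0, 0.3), 903), ((0.6, 0.0, 0.4), 656), ((0.6, 0.0, 0.5), 299), ((0.6, 0.1, 0.2), 289), ((0.6, 0.1, 0.3), 480), ((0.6, 0.1, 0.4), 1097), ((0.6, 0.1, 0.5), 579), ((0.6, 0.2, 0.4), 202), ((0.6, 0.2, 0.5), 493), ((0.7, -0.3, 0.2), 13), ((0.7, -0.3, 0.3), 99), ((0.7, -0.3, 0.4), 377), ((0.7, -0.3, 0.5), 173), ((0.7, -0.2, 0.2), 209), ((0.7, -0.2, 0.3), 259), ((0.7, -0.2, 0.4), 430), ((0.7, -0.2, 0.5), 158), ((0.7, -0.1, 0.2), 127), ((0.7, -0.1, 0.3), 174), ((0.7, -0.1, 0.4), 382), ((0.7, -0.1, 0.5), 386), ((0.7, 0.0, 0.2), 173), ((0.7, 0.0, 0.3), 13), ((0.7, 0.0, 0.4), 236), ((0.7, 0.0, 0.5), 81), ((0.7, 0.1, 0.4), 68), ((0.8, -0.5, 0.2), 9), ((0.8, -0.5, 0.4), 16), ((0.8, -0.5, 0.5), 13), ((0.8, -0.4, 0.2), 88), ((0.8, -0.4, 0.3), 112), ((0.8, -0.4, 0.4), 357), ((0.8, -0.4, 0.5), 165), ((0.8, -0.3, 0.2), 108), ((0.8, -0.3, 0.3), 168), ((0.8, -0.3, 0.4), 292),
[... 674 characters left out ...]
), ((0.7, -0.3, 0.3), 731), ((0.7, -0.3, 0.4), 2054), ((0.7, -0.3, 0.5), 380), ((0.7, -0.2, 0.2), 485), ((0.7, -0.2, 0.3), 627), ((0.7, -0.2, 0.4), 2534), ((0.7, -0.2, 0.5), 4768), ((0.7, -0.2, 0.6), 178), ((0.7, -0.1, 0.2), 639), ((0.7, -0.1, 0.3), 899), ((0.7, -0.1, 0.4), 2183), ((0.7, -0.1, 0.5), 4469), ((0.7, -0.1, 0.6), 10), ((0.7, 0.0, 0.2), 89), ((0.7, 0.0, 0.3), 98), ((0.7, 0.0, 0.4), 537), ((0.7, 0.0, 0.5), 662), ((0.8, -0.4, 0.2), 638), ((0.8, -0.4, 0.3), 370), ((0.8, -0.3, 0.2), 442), ((0.8, -0.3, 0.3), 1154), ((0.8, -0.3, 0.4), 478), ((0.8, -0.2, 0.2), 157), ((0.8, -0.2, 0.4), 130), ((0.8, -0.2, 0.5), 69), ((0.8, -0.1, 0.2), 577), ((0.8, -0.1, 0.3), 799), ((0.8, -0.1, 0.4), 226)]
```

drive_tool:
  moves: [0,0,0,0,0,0,-6.1,0,0,0,0,0,0,-6.1,0,0,0,0,0,0,-6.1]
  grip_force: 10

```text
t: 0.4
tool_pos: [0.2515, 0.5446, 0.4041]
orientation: [-0.171, -3.136, 0.002]
force: [-0.1, 0.4, -0.3]
opening: 0.0733
gripper_force: 0.0
```

```bash
python3 - <<'E'
from h import *
A=[]
for n in("scene0","side0"):
    c=load(n);d=c["depth"];v,u=np.nonzero(d>0)
    X=(np.linalg.inv(c["mtx"])@np.c_[u,v,np.ones(len(u))].T*d[v,u]-c["t"][:,None]);A.append((c["R"].T@X).T)
for n,X in zip(("scene","side"),A):
  print(n)
  for z in np.arange(.2,.8,.1):
    r=[]
    for y in np.arange(-.2,.45,.05):
        m=(abs(X[:,2]-z-.05)<.05)&(abs(X[:,1]-y-.025)<.025)&(X[:,0]>.3)
        xs=np.sort(X[m,0]); r.append(f"{xs[min(5,len(xs)//2)]:.2f}" if len(xs)>8 else "--")
    print(round(z,2),r)
E
```

```text
scene
0.2 ['0.77', '0.77', '0.98', '0.68', '0.64', '0.62', '0.62', '0.61', '1.02', '1.00', '0.97', '0.94', '0.94']
0.3 ['0.77', '1.24', '--', '0.67', '0.65', '0.63', '0.62', '0.62', '1.02', '1.00', '0.97', '0.96', '--']
0.4 ['0.74', '0.72', '0.70', '0.68', '0.67', '0.63', '0.62', '0.62', '0.61', '0.59', '0.56', '0.54', '--']
0.5 ['0.75', '0.75', '0.71', '0.70', '0.67', '0.68', '0.61', '0.61', '0.61', '0.59', '0.56', '0.54', '--']
0.6 ['--', '--', '--', '--', '--', '--', '--', '--', '--', '--', '--', '--', '--']
0.7 ['--', '--', '--', '--', '--', '--', '--', '--', '--', '--', '--', '--', '--']
0.8 ['--', '--', '--', '--', '--', '--', '--', '--', '--', '--', '--', '--', '--']
side
0.2 ['0.77', '0.77', '--', '0.69', '0.64', '0.62', '0.62', '0.62', '1.03', '--', '--', '--', '0.93']
0.3 ['0.76', '--', '--', '0.67', '0.65', '0.63', '0.62', '0.63', '--', '--', '--', '--', '--']
0.4 ['0.74', '0.72', '0.70', '0.68', '0.68', '0.63', '0.62', '0.63', '--', '--', '--', '--', '--']
0.5 ['0.75', '0.73', '0.70', '0.70', '0.67', '0.68', '0.62', '--', '--', '--', '--', '--', '--']
0.6 ['--', '0.75', '0.74', '--', '--', '--', '--', '--', '--', '--', '--', '--', '--']
0.7 ['--', '--', '--', '--', '--', '--', '--', '--', '--', '--', '--', '--', '--']
0.8 ['--', '--', '--', '--', '--', '--', '--', '--', '--', '--', '--', '--', '--']
```

Obstacles begin at x≈0.61 behind the gearbox (pole and cables), so I'll approach with the tool tilted about 15°, its body leaning back toward the robot.

drive_tool:
  moves: [0,-20,-42,0,0,0,0,0,-20,-42,0,0,0,0,0,-20,-42,0,0,0,0,0,-20,-42,0,0,0,0,0,-20,-42,0,0,0,0,0,-20,-42,0,0,0,0,0,-20,-42,0,0,0,0,0,-20,-42,0,0,0,0]

```text
t: 1.2
tool_pos: [0.3725, 0.1909, 0.4045]
orientation: [-0.177, -3.137, 0.0]
force: [0.9, -0.6, 0.1]
opening: 0.0098
gripper_force: 0.0
```

drive_tool:
  moves: [0,-24,-45,0,0,0,0,0,-24,-45,0,0,0,0,0,-24,-45,0,0,0,0,0,0,0,0,0,-7.5,0,0,0,0,0,0,-7.5,0,0,0,0,0,0,0,0]

```text
t: 1.8
tool_pos: [0.4272, 0.0527, 0.4042]
orientation: [0.165, 2.873, -0.022]
force: [-0.3, 0.4, 0.8]
opening: 0.0006
gripper_force: 0.0
```

```bash
cat >> h.py <<'E'
from scipy.spatial.transform import Rotation as Ro
C=np.array([.5015,.051]);YAW=np.radians(-6.5)
G=np.array([[np.cos(YAW),-np.sin(YAW),0],[np.sin(YAW),np.cos(YAW),0],[0,0,1]])  # gearbox->world
def togear(X): return G.T@(np.asarray(X)-[*C,0])*1000
def tip(s):
    R=Ro.from_rotvec(s["orientation"]).as_matrix(); return s["tool_pos"]+R[:,2]*.186,R
def plan(s,*wps):
    p,R=tip(s);p=togear(p);print("t",s["t"],"tip gear mm",p.round(1),"tool axes in gear",(G.T@R).round(2).tolist(),"f",s["force"].round(1))
    for w in wps:
        print(w,"-> shift",(R.T@G@(np.array(w)-p)).round(1));p=np.array(w)
E
python3 - <<'E'
from h import *
from plant import robot
print(togear([.5306,.0517,.1545]))
c=robot.read_camera("wrist");np.savez("pics/w1.npz",**c);cv2.imwrite("pics/w1.png",c["color"][:,:,::-1])
plan(robot.read_state(),(75,2,220),(72,2,137),(40,2,137))
E
```

```text
[ 28.83369875   3.98971382 154.5       ]
t 1.85 tip gear mm [-26.5  -6.3 224.7] tool axes in gear [[-0.97, 0.0, 0.26], [0.0, 1.0, -0.0], [-0.26, 0.0, -0.97]] f [-0.8 -0.4  0.1]
(75, 2, 220) -> shift [-96.9   8.3  30.6]
(72, 2, 137) -> shift [24.2 -0.  79.4]
(40, 2, 137) -> shift [30.9 -0.  -8.2]
```

View pics/w1.png

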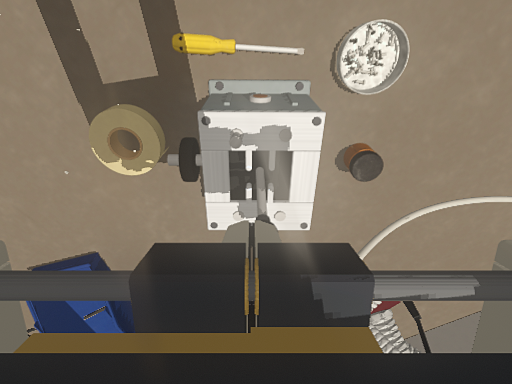

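The wrist view shows the plate screws near (206,121), (317,121), (213,226), (306,225), and the pin in shadow near (235,135). I'll check the gate centre with the screws, then move over.

```bash
python3 - <<'E'
from h import *
c=load("w1")
P=np.array([plane(c,*p,.1) for p in((206,121),(317,121),(306,225),(213,226))]);print(P.round(4).tolist(),P.mean(0));E=np.roll(P,-1,0)-P;print(np.degrees(np.arctan2(E[:,1],E[:,0])))
E
```

```text
[[0.4336, 0.0086, 0.1], [0.4459, 0.1145, 0.1], [0.569, 0.102, 0.1], [0.5579, -0.0076, 0.1]] [0.5015991  0.05438773 0.1       ]
[ 83.41694398  -5.82877191 -95.82646465 172.55823956]
```

drive_tool:
  moves: [0,-33,3,0,0,0,0,0,-33,3,5,0,0,0,0,-31,2,25,0,0,0,0,0,0,0,0,0,0]

```text
t: 2.25
tool_pos: [0.5315, 0.05, 0.3959]
orientation: [0.163, 2.887, -0.022]
force: [-1.2, 0.6, -0.2]
opening: 0.0006
gripper_force: 0.0
```

```bash
sed -i 's/\.051\]/.053]/' h.py; python3 - <<'E'
from h import *
from plant import robot
s=robot.read_state()
c=robot.read_camera("side");np.savez("pics/s1.npz",**c)
d=robot.read_camera("scene");np.savez("pics/d1.npz",**d)
cv2.imwrite("pics/s1.png",np.hstack([cv2.resize(k["color"][y:y+150,x:x+150],(400,400)) for k,x,y in((c,200,70),(d,150,90))])[:,:,::-1])
plan(s,(72,2,137),(40,2,137))
E
```

```text
t 2.25 tip gear mm [ 76.3   0.3 215.7] tool axes in gear [[-0.97, -0.0, 0.25], [-0.0, 1.0, -0.0], [-0.25, -0.0, -0.97]] f [-1.2  0.6 -0.2]
(72, 2, 137) -> shift [23.7  1.8 75.2]
(40, 2, 137) -> shift [31.   0.  -7.9]
```

View pics/s1.png

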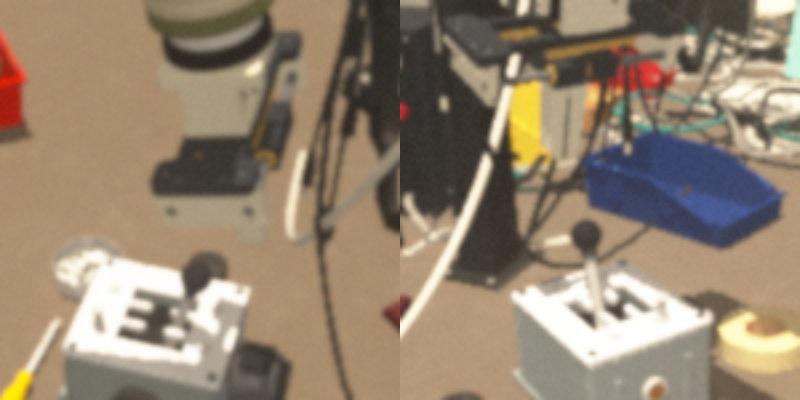

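```bash
python3 - <<'E'
from h import *
from plant import robot
s=robot.read_state();p,R=tip(s);print(p,s["tool_pos"],s["opening"])
print("side crop",(proj(load("s1"),p)-[200,70])*400/150,(proj(load("s1"),s["tool_pos"])-[200,70])*400/150)
print("scene crop",(proj(load("d1"),p)-[150,90])*400/150+[400,0],(proj(load("d1"),s["tool_pos"])-[150,90])*400/150)
c=load("s1");d=c["depth"];v,u=np.nonzero(d>0)
X=(np.linalg.inv(c["mtx"])@np.c_[u,v,np.ones(len(u))].T*d[v,u]-c["t"][:,None]);X=(c["R"].T@X).T
m=(abs(X[:,1]-.05)<.11)&(X[:,2]>.19)&(X[:,2]<.5)&(X[:,0]>.4)&(X[:,0]<.7)
for z in np.arange(.2,.5,.03):
    x=X[m&(abs(X[:,2]-z)<.015),0];print(round(z,2),np.histogram(x,bins=np.arange(.4,.7,.02))[0])
E
```

```text
[0.57615697 0.04485335 0.21894664] [0.52956479 0.05020295 0.39893706] 0.0001392847799148914
side crop [255.06344332 232.91027279] [212.02581791  18.66099564]
scene crop [557.14557748 150.92509215] [172.90679742 -56.5465149 ]
0.2 [ 0  0  0  0  0  0  0  0  0  0  0 66  0  0]
0.23 [ 0  0  0  0  0  0  0  0 51 33  1 90  1  0]
0.26 [ 0  0  0  0  0  0  0  0  9  1 10 76 36 80]
0.29 [  0   0   0   0   0  32  54  34  14   4  17  88  63 112]
0.32 [  0   0   0   0   0 172 199 130 324 258  22 124 137  69]
0.35 [  0   0   0   0   0  16 276 370 355  69  12 122 191 156]
0.38 [  0   0   0   0  18 199 192 194  85   0   2 131 206 108]
0.41 [  0   0   0   0  68 115 159 194  92   0   0 166 182  11]
0.44 [  0   0   0   1 132 206 227 260  72   0   0 173 156   0]
0.47 [  0   0   0  38 188 224 256 235   0   0   4 239 108   1]
```

drive_tool:
  moves: [0,9,1,25,0,0,0,0,9,1,25,0,0,0,0,9,0,24,0,0,0,0,0,0,0,0,0,0]

```text
t: 2.75
tool_pos: [0.5204, 0.053, 0.3194]
orientation: [0.162, 2.883, -0.022]
force: [-0.1, -0.4, -0.3]
opening: 0.0005
gripper_force: 0.0
```

```bash
python3 - <<'E'
from h import *
from plant import robot
s=robot.read_state()
c=robot.read_camera("side");np.savez("pics/s2.npz",**c)
d=robot.read_camera("scene");np.savez("pics/d2.npz",**d)
cv2.imwrite("pics/s2.png",np.hstack([cv2.resize(k["color"][y:y+90,x:x+90],(400,400),interpolation=2) for k,x,y in((c,220,130),(d,180,140))])[:,:,::-1])
plan(s,(40,2,137),(20,2,137))
E
```

```text
t 2.75 tip gear mm [ 65.7   2.  139.4] tool axes in gear [[-0.97, -0.0, 0.25], [-0.0, 1.0, -0.0], [-0.25, -0.0, -0.97]] f [-0.1 -0.4 -0.3]
(40, 2, 137) -> shift [25.5 -0.  -4.1]
(20, 2, 137) -> shift [19.4  0.  -5. ]
```

View pics/s2.png

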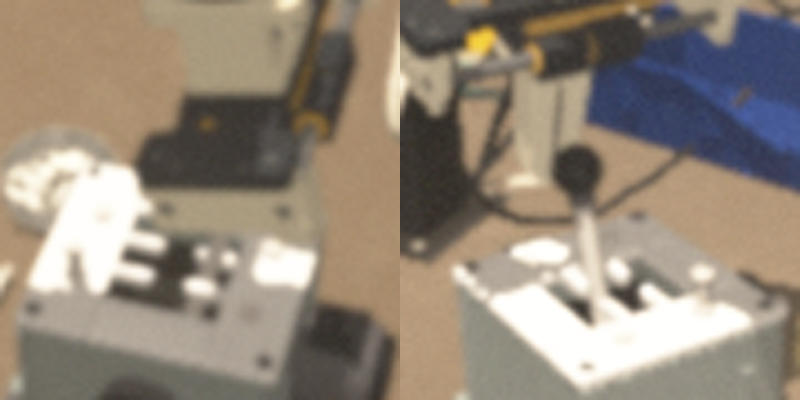

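Scene crop: the fingers stand behind the knob at (575,170), on its far side, clear of it. The box is clear too. I'll push slowly toward the robot.

drive_tool:
  moves: [0,4,0,-1,0,0,0,0,4,0,-1,0,0,0,0,4,0,-1,0,0,0,0,4,0,-1,0,0,0,0,4,0,-1,0,0,0]

```text
t: 3.35
tool_pos: [0.5034, 0.0548, 0.3246]
orientation: [0.163, 2.869, -0.021]
force: [6.0, -0.3, 9.2]
opening: 0.0003
gripper_force: 4.0
```

```bash
cat >> h.py <<'E'
def knob(c,guess):
    "ray of the dark blob nearest the guess (gear mm), cut with the sphere of radius 148 mm about the pivot"
    u0,v0=proj(c,G@(np.array(guess)/1000)+[*C,0]).astype(int);r=11
    im=c["color"][v0-r:v0+r+1,u0-r:u0+r+1];m=(im.max(2)<80).astype(np.uint8)
    k,l,st,ce=cv2.connectedComponentsWithStats(m)
    i=1+np.argmin([np.hypot(*(e-r))-a/20 for e,a in zip(ce[1:],st[1:,4])]);u,v=ce[i]+[u0-r,v0-r]
    o,d=ray(c,u,v);p=np.array([*C,.012]);b=d@(o-p);q=b*b-(o-p)@(o-p)+.148**2
    print("blob",st[i],(u,v),"guess",(u0,v0),"disc",q)
    for t in (-b-np.sqrt(max(q,0)),-b+np.sqrt(max(q,0))):
        g=togear(o+d*t);print("  knob",g.round(1),"along %.3f"%np.arcsin(g[0]/148),"cross %.3f"%np.arctan2(g[1],g[2]-12))
E
cat > look.py <<'E'
import sys;from h import *
from plant import robot
g=eval(sys.argv[1]);w=[eval(a) for a in sys.argv[2:]]
plan(robot.read_state(),*w);knob(robot.read_camera("scene"),g)
E
python3 -c "
from h import *
knob(load('d1'),(28,2,155));knob(load('d2'),(28,2,155))"
python3 look.py "(22,2,157)" "(32,2,139)"
```

```text
blob [ 7  7 10 10 61] (np.float64(219.49180327868854), np.float64(178.68852459016392)) guess (np.int64(219), np.int64(178)) disc 0.002363388306364695
  knob [ 20.1   6.9 158.5] along 0.136 cross 0.047
  knob [ 97.3 -35.8 117.6] along 0.717 cross -0.327
blob [ 7  6 10 12 83] (np.float64(219.3734939759036), np.float64(178.2168674698795)) guess (np.int64(219), np.int64(178)) disc 0.0020319567569821624
  knob [ 23.2   5.4 158.1] along 0.158 cross 0.037
  knob [ 94.9 -34.2 120.3] along 0.696 cross -0.306
t 3.35 tip gear mm [ 50.9   2.1 145.2] tool axes in gear [[-0.96, -0.0, 0.26], [0.0, 1.0, 0.0], [-0.26, 0.0, -0.96]] f [ 6.  -0.3  9.2]
(32, 2, 139) -> shift [19.9 -0.1  1. ]
blob [ 7  7 10 11 83] (np.float64(220.3855421686747), np.float64(178.53012048192772)) guess (np.int64(220), np.int64(178)) disc 0.0023483323605125346
  knob [ 19.3   4.9 158.7] along 0.131 cross 0.034
  knob [ 96.1 -37.8 118. ] along 0.707 cross -0.343
```

drive_tool:
  moves: [0,0,0,0,0,0,0,0,0,0,0,0,0,0]

```text
t: 3.6
tool_pos: [0.5033, 0.0548, 0.3244]
orientation: [0.163, 2.87, -0.021]
force: [3.8, 0.3, 5.2]
opening: 0.0007
gripper_force: 2.8
```

```bash
python3 look.py "(22,2,157)" "(32,2,139)"; python3 - <<'E'
from h import *
from plant import robot
c=robot.read_camera("scene");np.savez("pics/d3.npz",**c);w=robot.read_camera("side")
cv2.imwrite("pics/d3.png",np.hstack([cv2.resize(k["color"][y:y+60,x:x+60],(400,400),interpolation=2) for k,x,y in((c,190,150),(w,245,140))])[:,:,::-1])
E
```

```text
t 3.6 tip gear mm [ 50.8   2.1 145.1] tool axes in gear [[-0.96, -0.0, 0.26], [0.0, 1.0, 0.0], [-0.26, 0.0, -0.96]] f [3.8 0.3 5.2]
(32, 2, 139) -> shift [19.7 -0.1  0.9]
blob [ 7  7 10 11 83] (np.float64(220.6024096385542), np.float64(178.49397590361446)) guess (np.int64(220), np.int64(178)) disc 0.0023447558101616535
  knob [ 19.1   4.5 158.7] along 0.129 cross 0.030
  knob [ 95.9 -38.3 118. ] along 0.705 cross -0.347
```

View pics/d3.png

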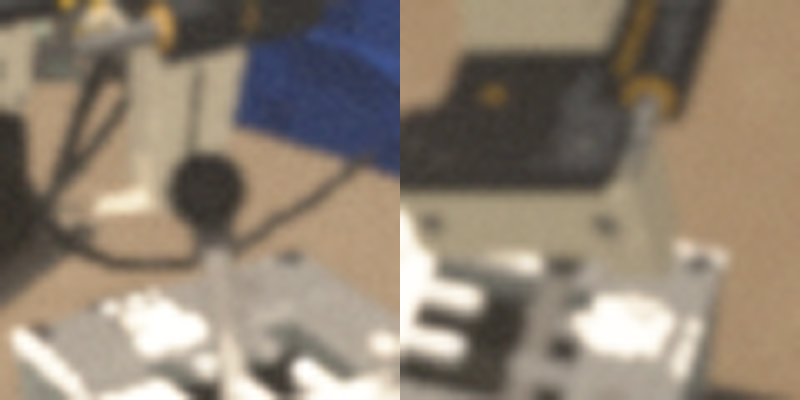

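drive_tool:
  moves: [0,4,0,-1,0,0,0,0,4,0,-1,0,0,0,0,0,0,0,0,0,0]

```text
t: 4.05
tool_pos: [0.495, 0.0558, 0.3244]
orientation: [0.163, 2.87, -0.021]
force: [4.6, -0.4, 5.8]
opening: 0.0003
gripper_force: 2.9
```

```bash
python3 look.py "(15,2,157)" "(30,2,139)"
```

```text
t 4.05 tip gear mm [ 42.4   2.2 145. ] tool axes in gear [[-0.96, -0.0, 0.26], [0.0, 1.0, 0.0], [-0.26, 0.0, -0.96]] f [ 4.6 -0.4  5.8]
(30, 2, 139) -> shift [13.5 -0.2  2.5]
blob [ 7  6 10 12 85] (np.float64(222.47058823529412), np.float64(179.36470588235295)) guess (np.int64(222), np.int64(179)) disc 0.00308520849202883
  knob [ 10.9   4.2 159.5] along 0.074 cross 0.029
  knob [ 98.6 -45.3 112.6] along 0.729 cross -0.423
```

drive_tool:
  moves: [0,4,0,-1,0,0,0,0,4,0,-1,0,0,0,0,4,0,-1,0,0,0,0,0,0,0,0,0,0]

```text
t: 4.5
tool_pos: [0.4824, 0.0572, 0.3237]
orientation: [0.163, 2.871, -0.021]
force: [3.5, 0.3, 4.8]
opening: 0.0004
gripper_force: 2.4
```

```bash
python3 look.py "(3,2,159)" "(45,2,145)" "(45,2,215)" "(5,50,215)" "(5,50,139)"
```

```text
t 4.5 tip gear mm [ 29.5   2.1 144.2] tool axes in gear [[-0.96, -0.0, 0.26], [0.0, 1.0, 0.0], [-0.26, 0.0, -0.96]] f [3.5 0.3 4.8]
(45, 2, 145) -> shift [-15.1  -0.1   3.4]
(45, 2, 215) -> shift [-18.4   0.  -67.5]
(5, 50, 215) -> shift [ 38.6  48.  -10.5]
(5, 50, 139) -> shift [20.  -0.  73.3]
blob [ 7  7 10 12 87] (np.float64(225.22988505747128), np.float64(180.89655172413794)) guess (np.int64(225), np.int64(180)) disc 0.004248368286163779
  knob [ -0.5   3.8 160. ] along -0.004 cross 0.025
  knob [101.7 -55.1 104.4] along 0.757 cross -0.538
```

drive_tool:
  moves: [0,-15,0,4,0,0,0,0,0,0,0,0,0,0,0,0,24,0,0,0,0,0,0,26,0,0,0,0,0,0,0,0,0,0,0,0,20,0,-5,0,0,0,0,18,0,-5,0,0,0,0,0,0,0,0,0,0]

```text
t: 5.35
tool_pos: [0.462, 0.1094, 0.3204]
orientation: [0.162, 2.878, -0.022]
force: [0.5, 0.3, -0.8]
opening: 0.0001
gripper_force: 0.0
```

```bash
python3 look.py "(1,2,159)" "(5,50,144)" "(5,-7,144)"; python3 - <<'E'
from h import *
from plant import robot
c=robot.read_camera("side");np.savez("pics/s4.npz",**c);d=robot.read_camera("scene");np.savez("pics/d4.npz",**d)
print(proj(c,G@[0,0,.16]+[*C,0]))
cv2.imwrite("pics/s4.png",np.hstack([cv2.resize(k["color"][y:y+60,x:x+60],(400,400),interpolation=2) for k,x,y in((d,190,150),(c,230,145))])[:,:,::-1])
E
```

```text
t 5.35 tip gear mm [  2.   51.4 140.6] tool axes in gear [[-0.97, -0.0, 0.26], [-0.0, 1.0, -0.0], [-0.26, -0.0, -0.97]] f [ 0.5  0.3 -0.8]
(5, 50, 144) -> shift [-3.8 -1.4 -2.5]
(5, -7, 144) -> shift [  0.1 -57.    0. ]
blob [ 7  7 10 12 87] (np.float64(225.26436781609195), np.float64(181.02298850574712)) guess (np.int64(225), np.int64(180)) disc 0.004331670165884611
  knob [ -1.1   4.  159.9] along -0.008 cross 0.027
  knob [102.  -55.4 103.8] along 0.761 cross -0.543
[260.40634896 170.25412512]
```

View pics/s4.png

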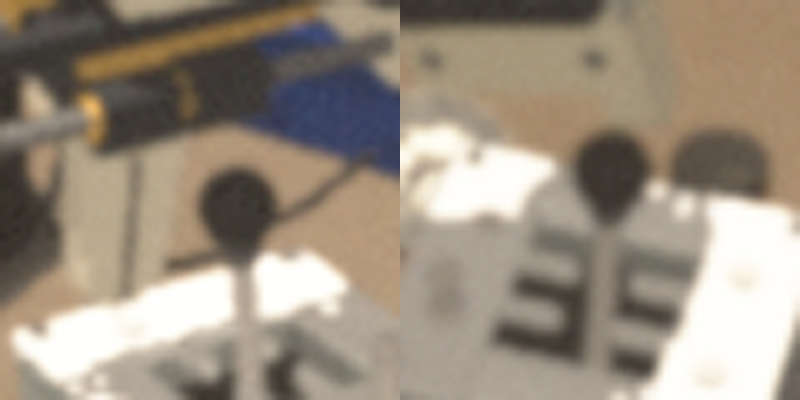

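Side crop: knob at (612,168), about +2 mm along, and the stem stands in the cross passage, clear of the teeth. I'll push sideways in −y.

drive_tool:
  moves: [0,-5,-4,1,0,0,0,0,0,-6,0,0,0,0,0,0,-6,0,0,0,0,0,0,-5,0,0,0,0,0,0,-5,0,0,0,0,0,0,-5,0,0,0,0,0,0,0,0,0,0]

```text
invalid input at $.moves: expected a multiple of 7 numbers
```

```bash
python3 look.py "(1,-11,159)" "(7,-7,140)"
```

```text
t 5.5 tip gear mm [  4.7  51.6 142. ] tool axes in gear [[-0.97, 0.0, 0.26], [0.0, 1.0, -0.0], [-0.26, -0.0, -0.97]] f [-0.1 -0.2 -0.6]
(7, -7, 140) -> shift [ -1.7 -58.6   2.5]
blob [ 2  8 10 12 88] (np.float64(225.2840909090909), np.float64(181.0909090909091)) guess (np.int64(230), np.int64(179)) disc 0.004376385219805396
  knob [ -1.5   4.2 159.9] along -0.010 cross 0.028
  knob [102.2 -55.5 103.5] along 0.763 cross -0.546
```

drive_tool:
  moves: [0,-2,-6,1,0,0,0,0,0,-6,0,0,0,0,0,0,-6,0,0,0,0,0,0,-5,0,0,0,0,0,0,-5,0,0,0,0,0,0,-4,0,0,0,0,0,0,0,0,0,0,0]

```text
t: 6.25
tool_pos: [0.4625, 0.077, 0.3214]
orientation: [0.164, 2.875, -0.022]
force: [0.1, 1.2, 1.1]
opening: 0.0003
gripper_force: 0.7
```

```bash
python3 look.py "(1,-9,159)" "(7,-7,140)"
```

```text
t 6.25 tip gear mm [  6.8  19.4 141.8] tool axes in gear [[-0.97, 0.0, 0.26], [0.0, 1.0, -0.0], [-0.26, -0.0, -0.97]] f [0.1 1.2 1.1]
(7, -7, 140) -> shift [  0.3 -26.4   1.8]
blob [10  7  8 12 59] (np.float64(231.20338983050848), np.float64(180.25423728813558)) guess (np.int64(229), np.int64(179)) disc 0.0038578812905869127
  knob [ -4.8  -9.5 159.6] along -0.033 cross -0.064
  knob [ 91.6 -67.4 106.8] along 0.667 cross -0.618
```

drive_tool:
  moves: [0,0,-4,0,0,0,0,0,0,-4,0,0,0,0,0,0,-4,0,0,0,0,0,0,0,0,0,0,0]

```text
t: 6.7
tool_pos: [0.461, 0.0651, 0.321]
orientation: [0.164, 2.876, -0.022]
force: [0.5, 2.0, 1.3]
opening: 0.0004
gripper_force: 0.8
```

```bash
python3 look.py "(1,-23,157)" "(7,-7,140)"
```

```text
t 6.7 tip gear mm [  6.5   7.3 141.3] tool axes in gear [[-0.97, 0.0, 0.26], [0.0, 1.0, -0.0], [-0.26, -0.0, -0.97]] f [0.5 2.  1.3]
(7, -7, 140) -> shift [ -0.1 -14.3   1.4]
blob [10  7  7 11 53] (np.float64(235.67924528301887), np.float64(179.0943396226415)) guess (np.int64(234), np.int64(178)) disc 0.0028295553570909134
  knob [ -2.9 -22.7 158.2] along -0.020 cross -0.154
  knob [ 79.1 -73.5 113.3] along 0.563 cross -0.628
```

drive_tool:
  moves: [0,0,-4,0,0,0,0,0,0,-4,0,0,0,0,0,0,-3,0,0,0,0,0,0,0,0,0,0,0]

```text
t: 7.15
tool_pos: [0.4596, 0.0542, 0.3207]
orientation: [0.164, 2.876, -0.022]
force: [0.2, 1.9, -0.9]
opening: 0.0003
gripper_force: 0.7
```

```bash
python3 look.py "(1,-35,156)" "(7,-7,140)"
```

```text
t 7.15 tip gear mm [  6.2  -3.7 141. ] tool axes in gear [[-0.97, 0.0, 0.26], [0.0, 1.0, -0.0], [-0.26, -0.0, -0.97]] f [ 0.2  1.9 -0.9]
(7, -7, 140) -> shift [-0.5 -3.3  1.1]
blob [ 9  6  7 12 55] (np.float64(239.6727272727273), np.float64(178.5818181818182)) guess (np.int64(239), np.int64(178)) disc 0.0020509362488168766
  knob [ -1.8 -34.4 155.9] along -0.012 cross -0.234
  knob [ 67.5 -78.5 117.8] along 0.474 cross -0.638
```

Not yet at the stop; a few mm more until the force rises.

drive_tool:
  moves: [0,0,-3,0,0,0,0,0,0,-2,0,0,0,0,0,0,0,0,0,0,0]

```text
t: 7.5
tool_pos: [0.4592, 0.0495, 0.321]
orientation: [0.163, 2.876, -0.022]
force: [-0.6, 2.1, -1.8]
opening: 0.0005
gripper_force: 1.1
```

```bash
python3 look.py "(1,-38,156)" "(7,30,140)" "(50,30,140)" "(50,-36,140)" "(-10,-36,140)"
```

```text
t 7.5 tip gear mm [  6.4  -8.3 141.3] tool axes in gear [[-0.97, 0.0, 0.26], [0.0, 1.0, -0.0], [-0.26, -0.0, -0.97]] f [-0.6  2.1 -1.8]
(7, 30, 140) -> shift [-0.2 38.3  1.4]
(50, 30, 140) -> shift [-41.5   0.   11.1]
(50, -36, 140) -> shift [ -0. -66.   0.]
(-10, -36, 140) -> shift [ 58.   -0.  -15.5]
blob [10  7  7 12 58] (np.float64(241.56896551724137), np.float64(177.98275862068965)) guess (np.int64(240), np.int64(177)) disc 0.0013708150331843312
  knob [  2.3 -42.3 153.8] along 0.016 cross -0.290
  knob [ 58.8 -78.7 122.7] along 0.408 cross -0.618
```

drive_tool:
  moves: [0,0,-2,0,0,0,0,0,0,-1,0,0,0,0,0,0,0,0,0,0,0]

```text
t: 7.85
tool_pos: [0.4589, 0.0467, 0.321]
orientation: [0.163, 2.876, -0.021]
force: [0.6, 3.8, -2.4]
opening: 0.0002
gripper_force: 1.8
```

```bash
python3 look.py "(1,-38,156)"
```

```text
t 7.85 tip gear mm [  6.5 -11.1 141.4] tool axes in gear [[-0.97, -0.0, 0.26], [0.0, 1.0, 0.0], [-0.26, 0.0, -0.97]] f [ 0.6  3.8 -2.4]
blob [10  7  8 11 59] (np.float64(242.64406779661016), np.float64(177.74576271186442)) guess (np.int64(240), np.int64(177)) disc 0.001034770931904256
  knob [  4.7 -46.8 152.3] along 0.032 cross -0.322
  knob [ 53.6 -78.6 125.3] along 0.371 cross -0.606
```

drive_tool:
  moves: [0,0,-2,0,0,0,0,0,0,0,0,0,0,0]

```text
t: 8.1
tool_pos: [0.4586, 0.0451, 0.3209]
orientation: [0.163, 2.876, -0.02]
force: [1.3, 7.2, -3.8]
opening: 0.0005
gripper_force: 3.4
```

drive_tool:
  moves: [0,0,20,0,0,0,0,0,0,18,0,0,0,0,0,0,0,0,0,0,0,0,-22,0,6,0,0,0,0,-22,0,6,0,0,0,0,0,0,0,0,0,0]

```text
t: 8.7
tool_pos: [0.5101, 0.0762, 0.3215]
orientation: [0.164, 2.874, -0.023]
force: [-0.0, 1.0, -0.9]
opening: 0.0004
gripper_force: 0.0
```

```bash
python3 look.py "(1,-40,156)" "(50,-36,140)" "(-10,-36,140)"; python3 - <<'E'
from h import *
from plant import robot
c=robot.read_camera("side");np.savez("pics/s5.npz",**c);d=robot.read_camera("scene");np.savez("pics/d5.npz",**d)
print(proj(c,G@[0,-.0395,.1546]+[*C,0]),proj(d,G@[0,-.0395,.1546]+[*C,0]))
cv2.imwrite("pics/s5.png",np.hstack([cv2.resize(k["color"][y:y+60,x:x+60],(400,400),interpolation=2) for k,x,y in((d,205,150),(c,230,145))])[:,:,::-1])
E
```

```text
t 8.7 tip gear mm [ 54.3  23.8 141.9] tool axes in gear [[-0.97, 0.0, 0.26], [0.0, 1.0, -0.0], [-0.26, -0.0, -0.97]] f [-0.   1.  -0.9]
(50, -36, 140) -> shift [  4.7 -59.8   0.7]
(-10, -36, 140) -> shift [ 57.9  -0.  -15.6]
blob [ 7  7 10 12 92] (np.float64(241.34782608695653), np.float64(177.93478260869566)) guess (np.int64(241), np.int64(177)) disc 0.0013720250955973796
  knob [  2.6 -41.8 153.9] along 0.018 cross -0.287
  knob [ 59.2 -78.2 122.8] along 0.411 cross -0.615
[255.62324717 184.10871762] [241.12408313 178.30836811]
```

View pics/s5.png

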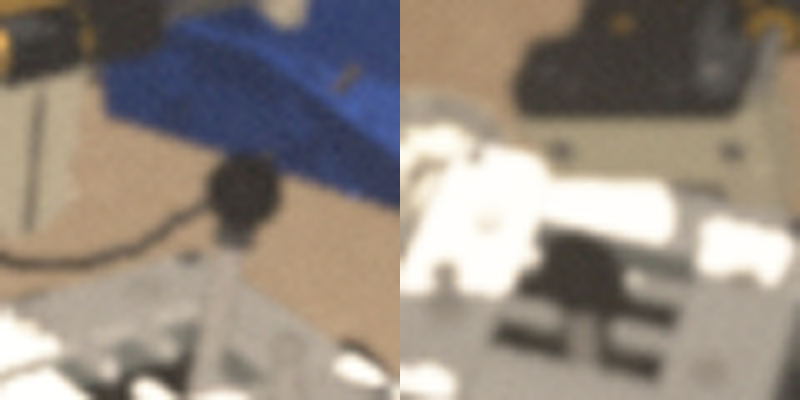

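The lever stands at the right stop with along about 0, and both views agree with the prediction. I'll go behind it and push home.

drive_tool:
  moves: [0,0,-30,0,0,0,0,0,0,-31,0,0,0,0,0,0,0,0,0,0,0,0,10,0,-2.7,0,0,0,0,10,0,-2.7,0,0,0,0,5,0,-1.3,0,0,0,0,5,0,-1.3,0,0,0,0,0,0,0,0,0,0]

```text
t: 9.65
tool_pos: [0.4704, 0.0204, 0.3215]
orientation: [0.163, 2.874, -0.022]
force: [2.5, -0.5, 0.8]
opening: 0.0007
gripper_force: 1.0
```

```bash
python3 look.py "(0,-40,156)" "(-10,-38,140)"
```

```text
t 9.65 tip gear mm [ 21.2 -35.9 141.9] tool axes in gear [[-0.97, -0.0, 0.26], [-0.0, 1.0, -0.0], [-0.26, -0.0, -0.97]] f [ 2.5 -0.5  0.8]
(-10, -38, 140) -> shift [30.6 -2.1 -6.3]
blob [ 9  8  9 12 83] (np.float64(243.03614457831324), np.float64(179.3975903614458)) guess (np.int64(241), np.int64(177)) disc 0.0020858067284203648
  knob [ -7.  -40.2 154.3] along -0.047 cross -0.276
  knob [ 62.4 -85.4 115.5] along 0.435 cross -0.690
```

drive_tool:
  moves: [0,5,0,-1.3,0,0,0,0,5,0,-1.3,0,0,0,0,5,0,-1.3,0,0,0,0,4,0,-1,0,0,0,0,4,0,-1,0,0,0,0,0,0,0,0,0,0]

```text
t: 10.3
tool_pos: [0.4464, 0.023, 0.3204]
orientation: [0.163, 2.876, -0.021]
force: [1.7, 0.5, 3.2]
opening: 0.0007
gripper_force: 1.4
```

```bash
python3 look.py "(-28,-39,152)" "(-15,-38,140)"
```

```text
t 10.3 tip gear mm [ -3.3 -36.  140.8] tool axes in gear [[-0.97, -0.0, 0.26], [-0.0, 1.0, 0.0], [-0.26, 0.0, -0.97]] f [1.7 0.5 3.2]
(-15, -38, 140) -> shift [11.5 -2.  -2.3]
blob [ 8  8 10 10 78] (np.float64(248.23076923076923), np.float64(184.33333333333334)) guess (np.int64(247), np.int64(183)) disc 0.0041763822900181165
  knob [-30.9 -38.5 151.5] along -0.211 cross -0.269
  knob [  65.5 -103.5   95.1] along 0.458 cross -0.894
```

Gentle steps to the stop.

drive_tool:
  moves: [0,3,0,-0.8,0,0,0,0,3,0,-0.8,0,0,0,0,2,0,-0.5,0,0,0,0,0,0,0,0,0,0]

```text
t: 10.75
tool_pos: [0.4383, 0.0238, 0.32]
orientation: [0.163, 2.877, -0.022]
force: [2.5, 0.4, -1.0]
opening: 0.0007
gripper_force: 1.0
```

```bash
python3 look.py "(-38,-39,150)" "(-15,-38,140)"
```

```text
t 10.75 tip gear mm [-11.6 -36.2 140.2] tool axes in gear [[-0.97, -0.0, 0.26], [-0.0, 1.0, -0.0], [-0.26, -0.0, -0.97]] f [ 2.5  0.4 -1. ]
(-15, -38, 140) -> shift [ 3.3 -1.8 -0.6]
blob [ 7  8 10 10 78] (np.float64(250.14102564102564), np.float64(186.43589743589743)) guess (np.int64(250), np.int64(185)) disc 0.004959495285235278
  knob [-39.1 -38.1 149.6] along -0.267 cross -0.270
  knob [  65.3 -109.4   87.3] along 0.457 cross -0.968
```

drive_tool:
  moves: [0,2,0,-0.5,0,0,0,0,1,0,-0.3,0,0,0,0,0,0,0,0,0,0]

```text
t: 11.1
tool_pos: [0.4356, 0.0241, 0.3205]
orientation: [0.163, 2.876, -0.022]
force: [2.7, 0.3, -1.7]
opening: 0.0004
gripper_force: 1.2
```

```bash
python3 look.py "(-39,-39,150)"
```

```text
t 11.1 tip gear mm [-14.1 -36.2 140.8] tool axes in gear [[-0.97, 0.0, 0.26], [-0.0, 1.0, -0.0], [-0.26, -0.0, -0.97]] f [ 2.7  0.3 -1.7]
blob [ 7  7 10 11 77] (np.float64(250.55844155844156), np.float64(186.9090909090909)) guess (np.int64(250), np.int64(186)) disc 0.00512570712955503
  knob [-40.8 -38.1 149.1] along -0.279 cross -0.271
  knob [  65.1 -110.6   85.7] along 0.456 cross -0.983
```

drive_tool:
  moves: [0,2,0,-0.5,0,0,0,0,2,0,-0.5,0,0,0,0,0,0,0,0,0,0]

```text
t: 11.45
tool_pos: [0.4319, 0.0246, 0.3209]
orientation: [0.163, 2.873, -0.022]
force: [8.1, -0.5, -3.0]
opening: 0.0007
gripper_force: 3.6
```

```bash
python3 look.py "(-39,-39,150)"
```

```text
t 11.45 tip gear mm [-17.3 -36.1 141.4] tool axes in gear [[-0.97, -0.0, 0.26], [-0.0, 1.0, -0.0], [-0.26, -0.0, -0.97]] f [ 8.1 -0.5 -3. ]
blob [ 8  8  9 10 76] (np.float64(250.7763157894737), np.float64(187.4078947368421)) guess (np.int64(250), np.int64(186)) disc 0.005355205540586511
  knob [-42.6 -37.5 148.7] along -0.292 cross -0.267
  knob [  65.6 -111.6   83.7] along 0.459 cross -1.000
```

The force rise shows the stop is reached. Retreat and rise clear.

drive_tool:
  moves: [0,-10,0,2.5,0,0,0,0,-18,0,5,0,0,0,0,0,0,0,0,0,0,0,-8,0,-30,0,0,0,0,-10,0,-40,0,0,0,0,-10,0,-40,0,0,0,0,0,0,0,0,0,0,0,0,0,0,0,0,0]

```text
t: 12.3
tool_pos: [0.4586, 0.0216, 0.435]
orientation: [0.163, 2.874, -0.021]
force: [0.6, 0.4, -1.7]
opening: 0.0006
gripper_force: 0.0
```

```bash
python3 look.py "(-39,-39,150)"; python3 - <<'E'
from h import *
from plant import robot
c=robot.read_camera("side");d=robot.read_camera("scene");w=robot.read_camera("wrist")
print(proj(c,G@[-.0395,-.038,.1495]+[*C,0]),proj(d,G@[-.0395,-.038,.1495]+[*C,0]))
cv2.imwrite("pics/s6.png",np.hstack([cv2.resize(k["color"][y:y+100,x:x+100],(400,400),interpolation=2) for k,x,y in((d,190,150),(c,215,135))])[:,:,::-1])
E
```

```text
t 12.3 tip gear mm [  9.3 -36.  255.4] tool axes in gear [[-0.97, -0.0, 0.26], [-0.0, 1.0, 0.0], [-0.26, 0.0, -0.97]] f [ 0.6  0.4 -1.7]
blob [ 8  8  9 10 66] (np.float64(250.8181818181818), np.float64(187.8030303030303)) guess (np.int64(250), np.int64(186)) disc 0.005569492628591483
  knob [-43.9 -36.6 148.5] along -0.301 cross -0.262
  knob [  66.3 -112.3   82.1] along 0.464 cross -1.013
[238.70147948 181.51831844] [250.20132679 186.5432121 ]
```

View pics/s6.png

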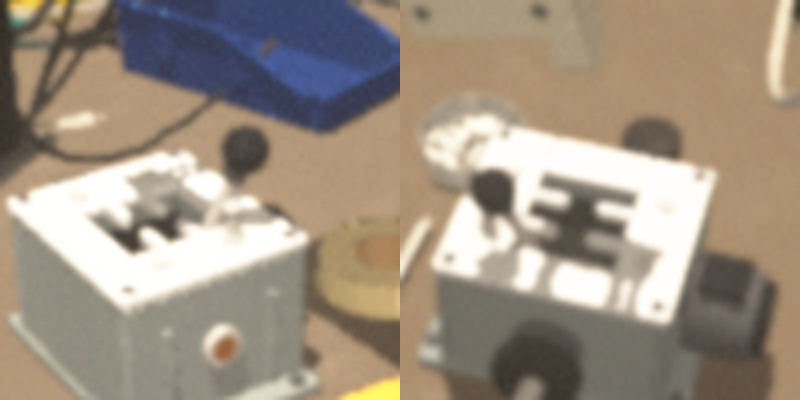

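The knob, at scene crop (245,150) and side crop (492,190), is in the near-right corner slot beside the pin. The gripper is clear and the objects look undisturbed.

```bash
python3 -c "
from plant import robot
print(robot.close_job())"
```

```text
the job is handed in; nothing more can be done
None
```

The lever now stands fully home in the near-right corner slot beside the tall index pin, the gripper is clear of everything, and the job was handed in at about 12 s; no verdict came back.

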